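# Close up the optical head of a blood analyser

### The job

Close up the optical head on the service bench. First stand the open sleeve around the small brass post on the round mount, then put the smaller closed can over the sleeve, then the large cover over the can, and last set the steel weight on the middle of the large cover, knob up. Lower every piece gently, without dropping it, until it stands level and centred on its seat, and leave the screwdriver and the brush where they lie.

Things in the scene. Friction and masses are not known exactly. Their poses are not given: they have to be found in the camera images.
- mount: Fixed round plate of dark steel, 100 mm across and 12 mm thick, lying on the bench, with six small flat screw heads (2 mm high, 43 mm from the axis) and an upright brass post in its centre, 14 mm across, rising 36 mm above the plate (top 48 mm above the bench). It does not move. Origin: centre of the underside, on the bench; z up, along the post. The three hollow pieces stand on the plate, 12 mm above this origin.
- sleeve: Loose plain aluminium tube, open at both ends: 32 mm outside, 26 mm inside, 50 mm high, about 50 g, standing upright. Origin: centre of its lower end; z along the tube, up. It goes round the brass post with 6 mm to spare all round.
- can: Loose smaller aluminium can standing mouth down: 50 mm outside, 44 mm inside, 64 mm high, with a flat closed top 3 mm thick, about 90 g. Origin: centre of its lower rim (the open end); z up. It fits over the sleeve with 6 mm to spare all round and above the sleeve 11 mm.
- cover: Loose large aluminium cover standing mouth down: 68 mm outside, 62 mm inside, 78 mm high, with a flat closed top 3 mm thick, about 160 g. Origin: centre of its lower rim (the open end); z up. It fits over the can with 6 mm to spare all round and above the can 11 mm.
- weight: Loose steel hold-down weight, about 300 g: a disc 54 mm across and 14 mm thick with a round upright knob in its middle, 24 mm across, whose top is 42 mm above the underside. Origin: centre of the underside; z up, along the knob. It rests on the cover's flat top, which is 78 mm above the cover's origin.
- driver: Loose screwdriver, 130 mm long, lying on the bench to the robot's right; bystander, to be left alone. Origin: underside near its middle; x along it towards the tip.
- brush: Loose small cleaning brush, 130 mm long, lying on the bench to the robot's left; bystander, to be left alone. Origin: underside near its middle; x along it towards the bristles.

How it is judged:
On the way, in this order (a step that is already met when the one before it is completed fails the run):
1. the sleeve stands on the mount around the post, released (horizontal distance between sleeve and mount below 0.008 m and z of sleeve in the frame of mount between 0.008 and 0.016 m and angle between sleeve's own z axis and vertical below 0.1 rad and contact force between sleeve and the fingers below 0.2 N), for 0.2 s.
2. the can stands on the mount over the sleeve, released (horizontal distance between sleeve and mount below 0.008 m and z of sleeve in the frame of mount between 0.008 and 0.016 m and angle between each of sleeve, can's own z axis and vertical below 0.1 rad and horizontal distance between can and mount below 0.01 m and z of can in the frame of mount between 0.008 and 0.016 m and contact force between can and the fingers below 0.2 N), for 0.2 s.
3. the cover stands on the mount over the can, released (horizontal distance between sleeve and mount below 0.008 m and z of sleeve in the frame of mount between 0.008 and 0.016 m and angle between each of sleeve, can, cover's own z axis and vertical below 0.1 rad and horizontal distance between each of can, cover and mount below 0.01 m and z of can in the frame of mount between 0.008 and 0.016 m and z of cover in the frame of mount between 0.008 and 0.016 m and contact force between cover and the fingers below 0.2 N), for 0.2 s.
4. the weight rests on the middle of the cover, released (horizontal distance between sleeve and mount below 0.008 m and z of sleeve in the frame of mount between 0.008 and 0.016 m and angle between each of sleeve, can, cover, weight's own z axis and vertical below 0.1 rad and horizontal distance between each of can, cover and mount below 0.01 m and z of can in the frame of mount between 0.008 and 0.016 m and z of cover in the frame of mount between 0.008 and 0.016 m and horizontal distance between weight and cover below 0.012 m and z of weight in the frame of cover between 0.074 and 0.082 m and contact force between weight and the fingers below 0.2 N), for 0.2 s.
At the end, for the whole second after the job is handed in: Sleeve, can and cover stand on the mount plate (height within 4 mm) within 8, 10 and 10 mm of its axis; the weight stands knob up on the cover (height within 4 mm), within 12 mm of its axis. All tilted under 0.1 rad and at rest (under 0.02 m/s) (horizontal distance between sleeve and mount below 0.008 m and z of sleeve in the frame of mount between 0.008 and 0.016 m and angle between each of sleeve, can, cover, weight's own z axis and vertical below 0.1 rad and horizontal distance between each of can, cover and mount below 0.01 m and z of can in the frame of mount between 0.008 and 0.016 m and z of cover in the frame of mount between 0.008 and 0.016 m and horizontal distance between weight and cover below 0.012 m and z of weight in the frame of cover between 0.074 and 0.082 m and linear speed of each of sleeve, can, cover, weight below 0.02 m/s); the robot touches nothing.
It fails at once if a piece is dropped: it moves faster than 0.6 m/s close above its seat on the mount ((linear speed of sleeve above 0.6 m/s and horizontal distance between sleeve and mount below 0.03 m and z of sleeve in the frame of mount below 0.08 m) or (linear speed of can above 0.6 m/s and horizontal distance between can and mount below 0.03 m and z of can in the frame of mount below 0.08 m) or (linear speed of cover above 0.6 m/s and horizontal distance between cover and mount below 0.03 m and z of cover in the frame of mount below 0.09 m) or (linear speed of weight above 0.6 m/s and horizontal distance between weight and mount below 0.03 m and z of weight in the frame of mount below 0.13 m)).
It fails at once if the screwdriver or the brush is moved more than 30 mm (distance of any of driver, brush from where it was at the start of the episode above 0.03 m).
It also fails if it takes over 115 s, if anything falls off the work surface, if the arm or the gripper's body presses on something with over 40 N, if the wrist force passes 120 N, or if a joint passes its speed limit or range.

### The arm

A 7-joint arm with a two-finger parallel gripper is mounted at the origin on the work surface. World frame = base frame: x ahead of the robot, y to its left, z up, the work surface at z = 0. Lengths are in m, angles in rad, forces in N, time in s.
With the tool pointing down it reaches from about 0.4 to 0.85 m from the base axis. Payload 10.4 kg.
Tool frame: the origin (TCP) lies midway between the tips of the shut fingers; the grasp point (between the pads) lies 19 mm behind it; z points along the fingers, y is the line along which they close (so a half turn about z gives the same grasp; the last joint's range is limited). The gripper opens to 87 mm and grips with 3 to 60 N. Pads are 19 mm wide; open, the fingers measure 117 mm over their backs; the gripper's body (75 mm by 190 mm) begins 51 mm behind the grasp point.
Start: joints at [1.113, 0.332, -0.065, 1.46, 0.022, 1.35, -0.088], TCP at [0.263, -0.567, 0.223] pointing down, gripper open.
Joint ranges: [-2.6, 2.6], [-0.5, 2.12], [-1.47, 1.34], [0.16, 2.42], [-1.27, 4.41], [0.06, 2.06], [-2.6, 2.6]. Speed limits (rad/s): [2.22, 2.22, 2.79, 2.79, 3.14, 3.14, 3.14].

### API

Orientations are given as a unit quaternion [x, y, z, w].
In Python, from bench import r gives the robot as it stands.
- The arm moves only by the tool arm_command, never from a script. Its argument "moves" is one flat list of numbers, 4 for each row, row after row: the shift along the tool's x, y, z in cm, then the turn about the tool's z in degrees. A call has 1 to 12 rows; each row shifts and turns the commanded pose from where the row before left it, along the tool's axes as they then stand; what a row does not reach is not made up. A row lasts 1/12 s, in which the tool goes at most 41.7 mm and 7.16 degrees, less where a joint would pass 70% of its speed; a pose out of reach is approached as far as the arm can. A call with a gripper value outside its range is refused whole. "fingers" is the opening in per cent of the stroke, from 0 (shut) to 100 (fully open), set as the call begins (left out, the last holds). The fingers move at their own pace and stop on an object; "squeeze" is the grip in N (left out, the last holds). Time passes only in rows, so rows that do not move let the fingers close. It gives the time, the measured TCP pose, the force, the opening and the grip force at its end, in the units of the state.
- r.read_state(): the state, without advancing time (a new reading comes with each control period).
- r.camera(name): name is "scene" or "side" or "wrist"; returns the picture (480x640x3 uint8, red, green, blue); there is no depth.
- r.camera_info(name): a dict with "fx", "fy", "cx", "cy" (pixels), "origin" and "attitude" of the camera in the world. Camera axes: x right, y up, looking along -z (the intrinsics and any distortion apply to the point x, -y, -z); pixel columns grow to the right and rows downward; lengths in m; the calibration is good to about 2 mm. A picture is of the moment at which its call begins: read the wrist's pose just before it. camera_info takes no time and is no camera call; for the wrist camera it gives the pose at the moment of the call.
- r.close_job(): hands the job in; it is judged then, once.
The state is a dict: "time": time; "joint_positions": joint angles; "joint_vel": joint speeds; "joint_torque": joint torques, N m; "ee_pos": TCP position; "eef_rot": TCP orientation; "ft_force": force on the tool from outside, world axes, zero at the start; "torque": the same for the moment, N m; "width": finger opening in m; "grip_force": force on a finger pad.
Only numpy, scipy, OpenCV 4.12 (cv2) and the standard library are available. Lean on these libraries where they do the work, as an engineer would, in place of code of your own. Each camera call takes 0.05 s, during which the arm holds its last target. There are 200 camera calls.

## Working session

There is one attempt and no reset: what is moved stays moved. The work goes in short steps, Python scripts to look and compute and a tool call to move; the robot and the scene stay as the last step left them, time stands still between calls to the robot, and variables do not carry over. Pictures are saved under pics/ and viewed, at most 14 in all, crops included, and the job is handed in when it is done.

Besides the shell and the picture viewer there is one more tool, called after "Emit:" as name(argument=value, ...) on one line, values as JSON. arm_command: Moves the arm, as the interface text tells. Its arguments: {"type":"object","properties":{"moves":{"type":"array"},"fingers":{"type":"number"},"squeeze":{"type":"number"}},"required":["moves"]}

```bash
mkdir -p pics; ls
python3 - <<'E'
from bench import r
import cv2
s=r.read_state();print({k:s[k] for k in("time","ee_pos","eef_rot","width","ft_force")})
for n in("scene","side","wrist"):
    print(n,r.camera_info(n)); cv2.imwrite(f"pics/{n}0.png",r.camera(n)[:,:,::-1])
E
```

```text
pics
{'time': 0.0, 'ee_pos': array([ 0.26305909, -0.56648904,  0.22172347]), 'eef_rot': array([ 9.76464653e-01,  2.15676205e-01, -2.10550770e-04, -7.15704282e-04]), 'width': 0.0868626963316627, 'ft_force': array([ 0.58542067, -0.04984561,  1.10338939])}
scene {'fx': 433.57487978680774, 'fy': 433.57487978680774, 'cx': 318.8039555445647, 'cy': 233.13809034869607, 'origin': array([0.93394773, 0.39013236, 0.57839801]), 'attitude': array([0.15430667, 0.36752216, 0.84281046, 0.36164547])}
side {'fx': 537.4510965935916, 'fy': 537.4510965935916, 'cx': 320.5259726860566, 'cy': 236.9402846205379, 'origin': array([ 0.37446707, -0.63102724,  0.74143851]), 'attitude': array([ 0.35969479, -0.05148971, -0.10625166,  0.92556958])}
wrist {'fx': 375.39127345080226, 'fy': 375.39127345080226, 'cx': 319.0289210469491, 'cy': 240.3385845022534, 'origin': array([ 0.33558006, -0.53275308,  0.38446187]), 'attitude': array([-0.12056955,  0.07793777, -0.53250915,  0.83415987])}
```

View pics/scene0.png

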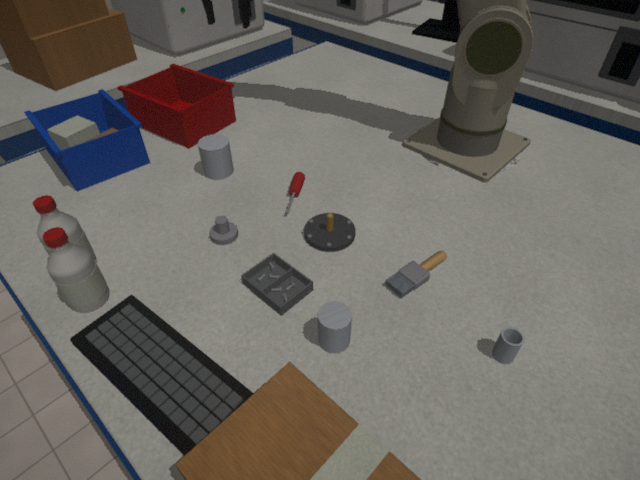

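View pics/side0.png

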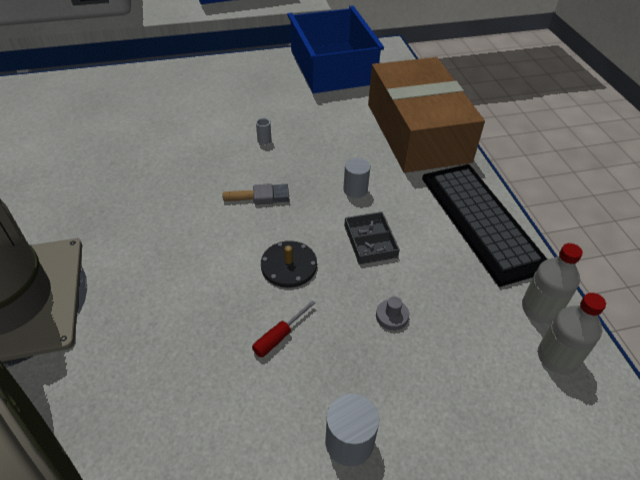

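Scene view: mount (330,231), sleeve top (510,337), can top (335,314), cover top (214,144) and weight knob (222,219). Side view, same order: (289,263), (264,123), (357,166), (352,414) and (394,302). Next I cast rays from both views onto each top plane.

```bash
cat > h.py <<'E'
from bench import r
import numpy as np, cv2
from scipy.spatial.transform import Rotation as R
def ray(ci,u,v):
    d=np.array([(u-ci["cx"])/ci["fx"],-(v-ci["cy"])/ci["fy"],-1.])
    return np.array(ci["origin"]),R.from_quat(ci["attitude"]).apply(d)
def plane(ci,u,v,z):
    o,d=ray(ci,u,v); return o+d*(z-o[2])/d[2]
def project(ci,p):
    q=R.from_quat(ci["attitude"]).inv().apply(np.array(p)-ci["origin"])
    return ci["cx"]-ci["fx"]*q[0]/q[2], ci["cy"]+ci["fy"]*q[1]/q[2]
def tool():
    s=r.read_state(); return np.array(s["ee_pos"]),R.from_quat(s["eef_rot"])
def to_tool(p):  # world point -> shift in tool axes, cm
    t,q=tool(); return q.inv().apply(np.array(p)-t)*100
E
python3 - <<'E'
from h import *
P=dict(post=((331,214),(289,249),.048),mount=((330,231),(289,263),.012),sleeve=((510,337),(264,123),.05),can=((335,314),(357,166),.064),cover=((214,144),(352,414),.078),weight=((222,219),(394,300),.042),driver=((292,195),(285,328),.01),brush=((417,272),(256,194),.01))
for k,(a,b,z) in P.items():
    p=plane(r.camera_info("scene"),*a,z);q=plane(r.camera_info("side"),*b,z)
    print(k,p.round(3),q.round(3),"reach",np.hypot(*q[:2]).round(3))
t,q=tool();c=r.camera_info("wrist")
print("cam in tool",q.inv().apply(c["origin"]-t),(q.inv()*R.from_quat(c["attitude"])).as_matrix().round(3),q.as_matrix().round(3))
E
```

```text
post [ 0.471 -0.025  0.048] [ 0.477 -0.03   0.048] reach 0.478
mount [ 0.478 -0.02   0.012] [ 0.476 -0.031  0.012] reach 0.477
sleeve [0.497 0.343 0.05 ] [0.495 0.337 0.05 ] reach 0.598
can [0.645 0.143 0.064] [0.646 0.139 0.064] reach 0.661
cover [ 0.499 -0.345  0.078] [ 0.496 -0.351  0.078] reach 0.608
weight [ 0.617 -0.169  0.042] [ 0.621 -0.168  0.042] reach 0.643
driver [ 0.449 -0.156  0.01 ] [ 0.444 -0.16   0.01 ] reach 0.472
brush [0.45  0.161 0.01 ] [0.447 0.161 0.01 ] reach 0.475
cam in tool [ 0.07994683 -0.00032646 -0.1626152 ] [[-0.001  0.959  0.284]
 [ 1.     0.     0.   ]
 [ 0.     0.284 -0.959]] [[ 0.907  0.421 -0.001]
 [ 0.421 -0.907  0.001]
 [-0.    -0.001 -1.   ]]
```

View pics/wrist0.png

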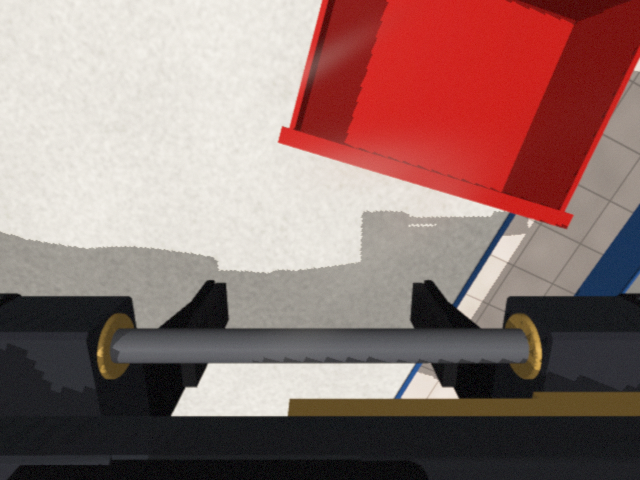

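The two views agree to within a centimetre, and every reach is between 0.47 and 0.66 m. The wrist picture shows only the red box and the gripper. I'll move towards the mount and turn to yaw 90°.

Emit:
arm_command(moves=[2.9,-2.6,0,0,2.9,-2.6,0,0,2.9,-2.6,0,0,2.9,-2.6,0,0,2.9,-2.6,0,0,2.9,-2.6,0,0,2.9,-2.6,0,0,2.9,-2.6,0,0,2.9,-2.6,0,0,2.9,-2.6,0,0,2.9,-2.6,0,0,2.9,-2.6,0,0], fingers=100)

```text
time: 1.15
ee_pos: [0.4477, -0.1354, 0.2226]
eef_rot: [0.976, 0.216, 0.0, 0.0]
ft_force: [1.4, -0.5, 0.3]
width: 0.0872
grip_force: 0.0
```

Emit:
arm_command(moves=[2,-2,0,-6.5,1.5,-2,0,-6.5,1,-1,0,-6.5,0,0,0,-6.5,0,0,0,-6.5,0,0,0,-6.5,0,0,0,-6.5,0,0,0,-6.5,0,0,0,-6.5,0,0,0,-6.5,0,0,0,0,0,0,0,0])

```text
time: 2.15
ee_pos: [0.4612, -0.0718, 0.2224]
eef_rot: [0.709, 0.705, -0.0, -0.0]
ft_force: [-0.4, 0.8, -0.4]
width: 0.0869
grip_force: 0.0
```

Run:
```python
from h import *
s=r.read_state();print(s["time"],s["ee_pos"],R.from_quat(s["eef_rot"]).as_matrix().round(3))
ci=r.camera_info("wrist");im=r.camera("wrist");cv2.imwrite("pics/w1.png",im[:,:,::-1])
print(project(ci,(.476,-.028,.012)))
```

```text
2.15 [ 0.46121247 -0.07182843  0.22242752] [[ 0.005  1.    -0.   ]
 [ 1.    -0.005 -0.   ]
 [-0.    -0.    -1.   ]]
(np.float64(332.3542139744296), np.float64(166.72093875723192))
```

View pics/w1.png

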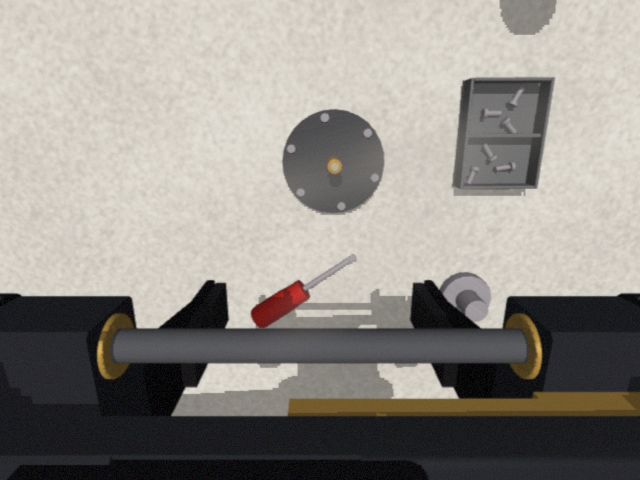

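The wrist view shows the mount at (333,162), the post top at (334,166), the tray at (505,135) and the weight half hidden at (466,295). I'll measure the mount here, then go to the sleeve.

```bash
cat >> h.py <<'E'
def big(mask,near,rad=90):
    m=np.zeros_like(mask); cv2.circle(m,tuple(int(x) for x in near),rad,255,-1)
    cs,_=cv2.findContours(mask&m,cv2.RETR_EXTERNAL,cv2.CHAIN_APPROX_NONE)
    return max(cs,key=cv2.contourArea)
E
python3 - <<'E'
from h import *
ci=r.camera_info("wrist");im=cv2.imread("pics/w1.png")
hsv=cv2.cvtColor(im,cv2.COLOR_BGR2HSV)
c=big(cv2.inRange(hsv,(0,0,0),(180,255,120)),(333,162),70); e=cv2.fitEllipse(cv2.convexHull(c));print("plate",e,plane(ci,*e[0],.012))
c=big(cv2.inRange(hsv,(8,90,60),(35,255,255)),(334,166),25); (u,v),rr=cv2.minEnclosingCircle(c);print("post",u,v,rr,plane(ci,u,v,.048))
E
```

```text
plate ((332.96209716796875, 160.86439514160156), (100.1581802368164, 103.714599609375), 9.234550476074219) [ 0.47663811 -0.02238625  0.012     ]
post 333.6600036621094 164.9499969482422 8.383301734924316 [ 0.47595787 -0.0230522   0.048     ]
```

Emit:
arm_command(moves=[3.8,0.35,0,0,3.8,0.35,0,0,3.8,0.35,0,0,3.8,0.35,0,0,3.8,0.35,0,0,3.8,0.35,0,0,3.8,0.35,0,0,3.8,0.35,0,0,3.8,0.35,0,0,3.2,0.35,0,0,0,0,0,0,0,0,0,0])

```text
time: 3.2
ee_pos: [0.496, 0.3043, 0.222]
eef_rot: [0.707, 0.707, -0.0, -0.001]
ft_force: [0.6, -1.4, -0.1]
width: 0.0872
grip_force: 0.0
```

Run:
```python
from h import *
s=r.read_state();print(s["time"],s["ee_pos"])
ci=r.camera_info("wrist");im=r.camera("wrist");cv2.imwrite("pics/w2.png",im[:,:,::-1])
print(project(ci,(.496,.340,.05)))
```

```text
3.2 [0.49597459 0.30433567 0.22202223]
(np.float64(317.5990042930298), np.float64(180.4308368731672))
```

View pics/w2.png

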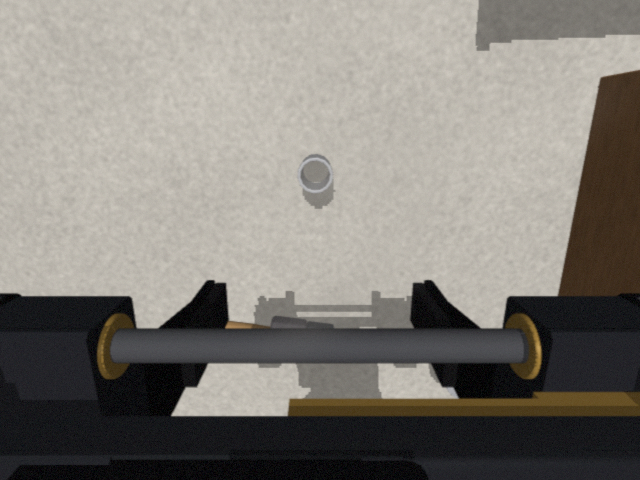

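The sleeve's rim is centred at about (316,174). The box on the right stays at least 0.18 m away from the gripper body.

Run:
```python
from h import *
ci=r.camera_info("wrist");im=cv2.imread("pics/w2.png")
g=cv2.cvtColor(im,cv2.COLOR_BGR2GRAY);h=cv2.HoughCircles(cv2.resize(g[130:230,260:370],None,fx=4,fy=4,interpolation=cv2.INTER_CUBIC),cv2.HOUGH_GRADIENT,1,20,param1=80,param2=20,minRadius=40,maxRadius=85)
for u,v,q in h[0][:4]:
    u=u/4+260;v=v/4+130; p=plane(ci,u,v,.05);print(u,v,q/4,p,to_tool(p-[0,0,.035]))
```

```text
314.875 175.125 14.925 [0.4944572  0.34263775 0.05      ] [ 4.0253369  -0.21277435 20.70698709]
315.125 170.125 16.15 [0.49470597 0.34700696 0.05      ] [ 4.46232778 -0.18914332 20.70687415]
```

Emit:
arm_command(moves=[2,-0.1,0,0,2,0,0,0,0,0,3,0,0,0,3,0,0,0,3,0,0,0,3,0,0,0,3,0,0,0,2.5,0,0,0,2,0,0,0,1.2,0,0,0,0,0,0,0,0,0])

```text
time: 4.25
ee_pos: [0.4965, 0.3413, 0.016]
eef_rot: [0.708, 0.706, -0.0, 0.0]
ft_force: [0.3, 0.5, 0.8]
width: 0.0872
grip_force: 0.0
```

Emit:
arm_command(moves=[0,0,0,0,0,0,0,0,0,0,0,0,0,0,0,0,0,0,0,0,0,0,0,0,0,0,0,0,0,0,0,0], fingers=0, squeeze=12)

```text
time: 4.92
ee_pos: [0.496, 0.3421, 0.0155]
eef_rot: [0.708, 0.707, -0.0, 0.0]
ft_force: [-0.2, -0.0, -0.0]
width: 0.0415
grip_force: 0.0
```

Emit:
arm_command(moves=[0,0,0,0,0,0,0,0,0,0,0,0,0,0,0,0,0,0,0,0,0,0,0,0,0,0,0,0,0,0,0,0])

```text
time: 5.58
ee_pos: [0.496, 0.3421, 0.0155]
eef_rot: [0.708, 0.707, -0.0, 0.0]
ft_force: [-0.7, 0.4, 0.3]
width: 0.0321
grip_force: 12.0
```

Emit:
arm_command(moves=[0,0,-1,0,0,0,-2,0,0,0,-3,0,0,0,-3,0,0,0,-3,0,0,0,0,0,0,0,0,0])

```text
time: 6.17
ee_pos: [0.4969, 0.3429, 0.138]
eef_rot: [0.708, 0.707, 0.002, 0.001]
ft_force: [-0.4, -0.5, -1.3]
width: 0.0316
grip_force: 12.0
```

Run:
```python
from h import *
s=r.read_state();print(s["time"],s["ee_pos"],s["width"],s["grip_force"])
ci=r.camera_info("wrist");im=r.camera("wrist");cv2.imwrite("pics/w3.png",im[:,:,::-1])
```

```text
6.1667 [0.49685564 0.34289969 0.1380308 ] 0.03158378926170853 11.999871115048094
```

View pics/w3.png

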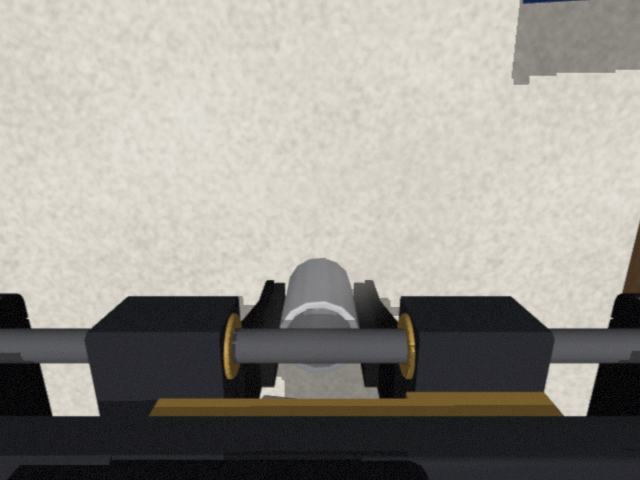

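The sleeve is held. Its lower front edge is at (320,259), which gives its offset from the TCP.

Run:
```python
from h import *
ci=r.camera_info("wrist");t,_=tool()
p=plane(ci,320,259,t[2]-.0155);print("front edge",p,"centre offset x (cm)",(p-t)[1]*100-1.6,(p-t)[0])
c=(.4763,-.0227);print(to_tool([*c,.1]))
```

```text
front edge [0.49814484 0.35882397 0.12075544] centre offset x (cm) 0.07079843669785113 0.0019445237763857648
[-36.48553356  -1.93410229   3.61620325]
```

Emit:
arm_command(moves=[-3.5,-0.2,0,0,-3.5,-0.2,0,0,-3.5,-0.2,0,0,-3.5,-0.2,0,0,-3.5,-0.2,0,0,-3.5,-0.2,0,0,-3.5,-0.2,0,0,-3.5,-0.2,0,0,-3.5,-0.2,0,0,-3,-0.2,0,0,-2.1,-0.1,0,0,0,0,0,0])

```text
time: 7.22
ee_pos: [0.4731, -0.0291, 0.1343]
eef_rot: [0.71, 0.704, -0.001, -0.0]
ft_force: [0.3, -0.0, -0.5]
width: 0.0324
grip_force: 12.0
```

Emit:
arm_command(moves=[0,0,2,0,0,0,2,0,0,0,1.5,0,0,0,1.1,0,0,0,0,0,0,0,0,0])

```text
time: 7.72
ee_pos: [0.474, -0.0234, 0.0692]
eef_rot: [0.707, 0.707, -0.0, -0.001]
ft_force: [0.3, 0.7, -0.1]
width: 0.0318
grip_force: 12.0
```

Run:
```python
from h import *
s=r.read_state();print(s["time"],s["ee_pos"],R.from_quat(s["eef_rot"]).as_matrix().round(3))
o=[]
for n,p in(("scene",(331,214)),("side",(289,249))):
    im=r.camera(n)[:,:,::-1]; u,v=p
    o.append(cv2.resize(im[v-50:v+50,u-65:u+65],None,fx=3,fy=3,interpolation=cv2.INTER_CUBIC))
cv2.imwrite("pics/c1.png",np.hstack(o))
```

```text
7.7167 [ 0.47395514 -0.02336559  0.06915513] [[ 0.001  1.    -0.001]
 [ 1.    -0.001  0.001]
 [ 0.001 -0.001 -1.   ]]
```

View pics/c1.png

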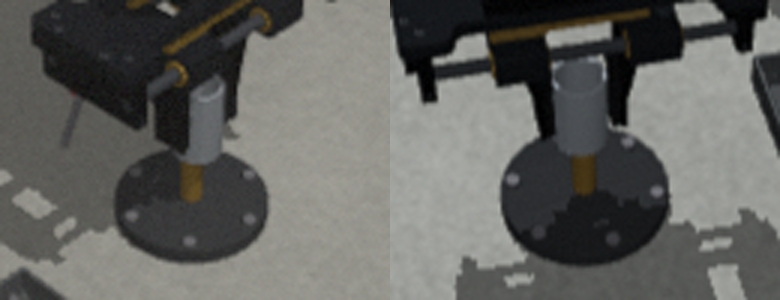

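Left crop (scene): the post is centred at col 191 and the sleeve at about 196. Right crop (side): post at 584, sleeve at 580. So the sleeve sits about 2 mm low in x and 1.7 mm high in y. I'll correct that and lower it.

Emit:
arm_command(moves=[-0.15,0.2,0,0,0,0,0,0,0,0,0.8,0,0,0,0.8,0,0,0,0.8,0,0,0,0.8,0,0,0,0.5,0,0,0,0.2,0,0,0,0,0,0,0,0,0])

```text
time: 8.65
ee_pos: [0.4765, -0.0252, 0.0306]
eef_rot: [0.708, 0.707, 0.0, -0.0]
ft_force: [0.7, 0.2, 0.9]
width: 0.032
grip_force: 12.0
```

Emit:
arm_command(moves=[0,0,0.1,0,0,0,0.1,0,0,0,0.1,0,0,0,0,0,0,0,0,0])

```text
time: 9.07
ee_pos: [0.4764, -0.0254, 0.0276]
eef_rot: [0.708, 0.707, -0.0, 0.0]
ft_force: [0.7, -0.7, 0.4]
width: 0.032
grip_force: 12.0
```

Emit:
arm_command(moves=[0,0,0.05,0,0,0,0,0,0,0,0,0])

```text
time: 9.32
ee_pos: [0.4765, -0.0253, 0.0274]
eef_rot: [0.708, 0.707, -0.0, 0.0]
ft_force: [-1.3, 0.5, 5.7]
width: 0.032
grip_force: 12.0
```

Emit:
arm_command(moves=[0,0,0,0,0,0,0,0,0,0,0,0,0,0,0,0,0,0,0,0,0,0,0,0,0,0,0,0], fingers=100)

```text
time: 9.9
ee_pos: [0.4764, -0.0253, 0.027]
eef_rot: [0.708, 0.707, -0.0, 0.0]
ft_force: [0.5, 0.2, -0.3]
width: 0.0708
grip_force: 0.0
```

Emit:
arm_command(moves=[0,0,-0.5,0,0,0,-2,0,0,0,-3,0,0,0,-4,0,0,0,-4,0,0,0,-4,0,-2,0,-1.5,0,-2,0,0,0,0,0,0,0,0,0,0,0])

```text
time: 10.73
ee_pos: [0.4762, -0.0661, 0.2173]
eef_rot: [0.708, 0.706, 0.0, 0.0]
ft_force: [0.8, 0.8, -0.7]
width: 0.0873
grip_force: 0.0
```

Run:
```python
from h import *
s=r.read_state();print(s["time"],s["ee_pos"],s["width"])
ci=r.camera_info("wrist");im=r.camera("wrist");cv2.imwrite("pics/w4.png",im[:,:,::-1])
print(project(ci,(.476,-.025,.062)),project(ci,(.476,-.025,.048)))
```

```text
10.7333 [ 0.47617808 -0.06610377  0.21731921] 0.0873458321851477
(np.float64(316.7810510310262), np.float64(176.32893714238543)) (np.float64(316.85753580312587), np.float64(174.39641289907962))
```

View pics/w4.png

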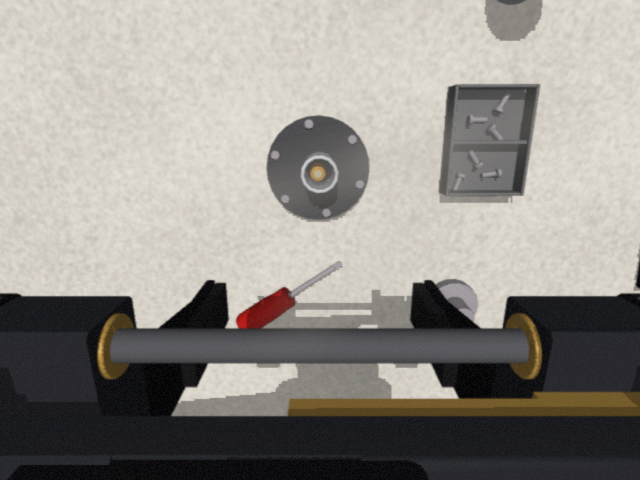

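The sleeve is seated: rim centre (319,174), post (317.5,173), and the plate looks intact. The camera reads about 2 mm high in both x and y relative to the TCP. On to the can.

Emit:
arm_command(moves=[2.8,2.8,0,0,2.8,2.8,0,0,2.8,2.8,0,0,2.8,2.8,0,0,2.8,2.8,0,0,2.2,2.2,0,0,1,0.7,0,0,0,0,0,0,0,0,0,0,0,0,0,0])

```text
time: 11.62
ee_pos: [0.645, 0.106, 0.2169]
eef_rot: [0.708, 0.707, -0.0, -0.0]
ft_force: [0.0, -0.9, 0.4]
width: 0.087
grip_force: 0.0
```

Run:
```python
from h import *
s=r.read_state();print(s["time"],s["ee_pos"],R.from_quat(s["eef_rot"]).as_matrix().round(3)[0])
ci=r.camera_info("wrist");im=r.camera("wrist");cv2.imwrite("pics/w5.png",im[:,:,::-1])
u0,v0=project(ci,(.645,.141,.064));print(u0,v0)
g=cv2.cvtColor(im,cv2.COLOR_RGB2GRAY);h=cv2.HoughCircles(cv2.GaussianBlur(g,(3,3),1),cv2.HOUGH_GRADIENT,1,10,param1=60,param2=15,minRadius=22,maxRadius=36)
for u,v,q in h[0]:
    if np.hypot(u-u0,v-v0)<40: p=plane(ci,u,v,.064);print(u,v,q,q*(ci["origin"][2]-.064)/ci["fx"],p,to_tool(p))
```

```text
11.6167 [0.6450122  0.10604181 0.21685774] [ 0.002  1.    -0.001]
317.2750846693797 184.08407178000527
321.5 179.5 30.4 0.025544849978767537 [0.64854615 0.14482168 0.064     ] [ 3.94869907  0.33240308 15.31056255]
```

View pics/w5.png

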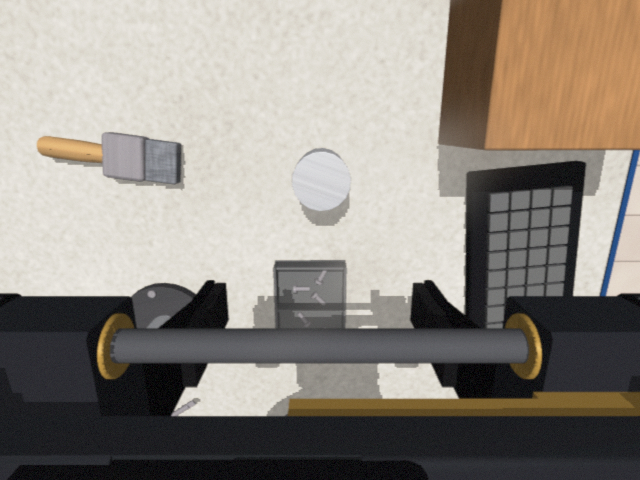

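The can's top is at (321,180). The box edge stays about 25 mm clear of the gripper body.

Emit:
arm_command(moves=[2,0.15,0,0,1.7,0,0,0,0,0,3,0,0,0,3,0,0,0,3,0,0,0,3,0,0,0,3,0,0,0,2.5,0,0,0,1.5,0,0,0,0.7,0,0,0,0,0,0,0,0,0])

```text
time: 12.67
ee_pos: [0.6478, 0.1433, 0.0214]
eef_rot: [0.708, 0.706, 0.001, 0.0]
ft_force: [1.0, 0.6, -0.2]
width: 0.0871
grip_force: 0.0
```

Emit:
arm_command(moves=[0,0,0,0,0,0,0,0,0,0,0,0,0,0,0,0,0,0,0,0,0,0,0,0,0,0,0,0,0,0,0,0,0,0,0,0,0,0,0,0], fingers=0, squeeze=12)

```text
time: 13.5
ee_pos: [0.6471, 0.1434, 0.02]
eef_rot: [0.708, 0.707, -0.0, -0.0]
ft_force: [-0.8, -0.3, 0.2]
width: 0.0487
grip_force: 12.0
```

Emit:
arm_command(moves=[0,0,-1,0,0,0,-2,0,0,0,-3,0,0,0,-3,0,0,0,-3,0,0,0,0,0,0,0,0,0])

```text
time: 14.08
ee_pos: [0.6482, 0.1439, 0.1428]
eef_rot: [0.708, 0.707, 0.002, 0.001]
ft_force: [-0.2, 0.1, -1.7]
width: 0.049
grip_force: 12.0
```

Emit:
arm_command(moves=[-2.5,-2.5,0,0,-2.5,-2.5,0,0,-2.5,-2.5,0,0,-2.5,-2.5,0,0,-2.5,-2.5,0,0,-2,-2,0,0,-1.4,-1.5,0,0,-1,-1.1,0,0,0,0,0,0,0,0,1.5,0,0,0,1.5,0,0,0,0.6,0])

```text
time: 15.08
ee_pos: [0.4748, -0.0251, 0.102]
eef_rot: [0.708, 0.707, -0.001, -0.001]
ft_force: [-0.6, 0.2, -2.1]
width: 0.0492
grip_force: 12.0
```

```bash
cat > chk.py <<'E'
from h import *
import sys
s=r.read_state();print(s["time"],s["ee_pos"],s["width"],s["grip_force"],R.from_quat(s["eef_rot"]).as_matrix().round(3)[2])
o=[]
for n,p in(("scene",(331,204)),("side",(289,239))):
    im=r.camera(n)[:,:,::-1]; u,v=p
    o.append(cv2.resize(im[v-55:v+55,u-70:u+70],None,fx=2.8,fy=2.8,interpolation=cv2.INTER_CUBIC))
im=r.camera("wrist")[:,:,::-1]; o.append(im[130:438,200:440])
h=min(x.shape[0] for x in o); I=np.hstack([x[:h] for x in o]); f=min(1,800/I.shape[1])
cv2.imwrite(sys.argv[1],cv2.resize(I,None,fx=f,fy=f)); print(f)
E
python3 chk.py pics/c2.png
```

```text
15.0833 [ 0.47478153 -0.02505235  0.10200682] 0.04918452954651075 11.99382771468521 [ 0.    -0.003 -1.   ]
0.78125
```

View pics/c2.png

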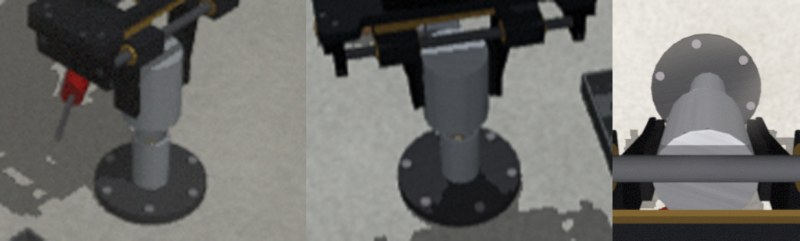

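In the side crop the can is centred at col 457.5 and the sleeve at 460.5. In the scene crop they are at 152.6 and 151. I'll shift +2 mm in x and descend.

Emit:
arm_command(moves=[0,0.2,0,0,0,0,1,0,0,0,1,0,0,0,1,0,0,0,1,0,0,0,1,0,0,0,0.8,0,0,0,0.5,0,0,0,0.2,0,0,0,0,0,0,0,0,0])

```text
time: 16.15
ee_pos: [0.4781, -0.0253, 0.0392]
eef_rot: [0.708, 0.707, 0.0, 0.0]
ft_force: [0.1, 0.2, -1.3]
width: 0.049
grip_force: 12.0
```

Emit:
arm_command(moves=[0,-0.1,0.3,0,0,0,0.2,0,0,0,0.1,0,0,0,0.1,0,0,0,0.05,0,0,0,0,0,0,0,0,0])

```text
time: 16.73
ee_pos: [0.4769, -0.0254, 0.0318]
eef_rot: [0.708, 0.707, -0.0, 0.0]
ft_force: [-2.4, -0.4, 4.3]
width: 0.0491
grip_force: 12.0
```

Emit:
arm_command(moves=[0,0,0,0,0,0,0,0,0,0,0,0,0,0,0,0,0,0,0,0,0,0,0,0,0,0,0,0,0,0,0,0], fingers=100)

```text
time: 17.4
ee_pos: [0.4769, -0.0254, 0.0316]
eef_rot: [0.708, 0.707, 0.0, 0.0]
ft_force: [0.4, -0.1, 0.9]
width: 0.0858
grip_force: 0.0
```

Emit:
arm_command(moves=[0,0,-0.5,0,0,0,-2,0,0,0,-3,0,0,0,-4,0,0,0,-4,0,0,0,-4,0,-2,0,-1,0,-2,0,0,0,0,0,0,0,0,0,0,0,0,0,0,0])

```text
time: 18.32
ee_pos: [0.4766, -0.0647, 0.2165]
eef_rot: [0.708, 0.707, 0.0, -0.0]
ft_force: [-0.8, 0.9, 0.1]
width: 0.0871
grip_force: 0.0
```

```bash
cat > top.py <<'E'
from h import *
import sys
x,y,z,rad,f=map(float,sys.argv[1:5]+["0"]);s=r.read_state();print(s["time"],s["ee_pos"],s["width"])
ci=r.camera_info("wrist");im=r.camera("wrist");cv2.imwrite(sys.argv[5],im[:,:,::-1])
u0,v0=project(ci,(x,y,z));R0=rad*ci["fx"]/(ci["origin"][2]-z);print(u0,v0,R0)
g=cv2.cvtColor(im,cv2.COLOR_RGB2GRAY);h=cv2.HoughCircles(cv2.GaussianBlur(g,(3,3),1),cv2.HOUGH_GRADIENT,1,6,param1=60,param2=12,minRadius=int(R0*.88),maxRadius=int(R0*1.12)+1)
for u,v,q in h[0]:
    if np.hypot(u-u0,v-v0)<40: p=plane(ci,u,v,z);print(u,v,q,p,to_tool(p))
E
python3 top.py .477 -.025 .076 .025 pics/w6.png
```

```text
18.3167 [ 0.47663147 -0.06467388  0.2164745 ] 0.08708314563273124
317.60291117361635 180.5171644159366 30.96183335077264
320.5 180.5 32.2 [ 0.47932971 -0.02499032  0.076     ] [ 3.93158166  0.2721186  14.03888269]
328.5 155.5 34.4 [ 0.48565549 -0.00534974  0.076     ] [ 5.89588094  0.9039442  14.03932796]
332.5 150.5 28.8 [ 0.48878003 -0.00151163  0.076     ] [ 6.27981145  1.21625176 14.03933551]
```

View pics/w6.png

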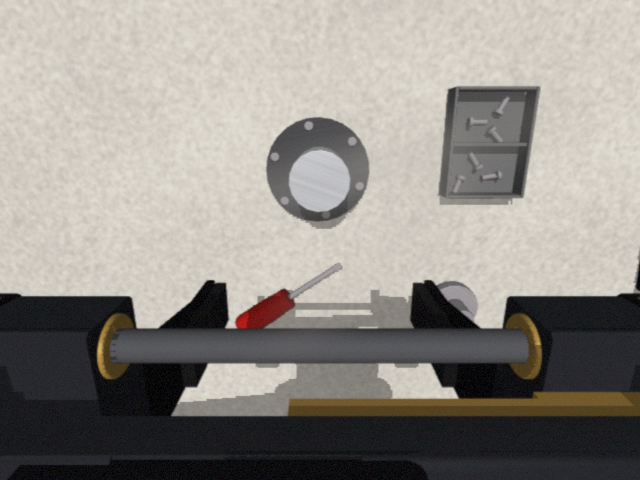

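The can is seated. Its top is at (320,181), and the plate is still centred near (318,170). Next, the cover.

Emit:
arm_command(moves=[-3.5,0.2,0,0,-3.5,0.2,0,0,-3.5,0.2,0,0,-3.5,0.2,0,0,-3.5,0.2,0,0,-3.5,0.2,0,0,-3.5,0.2,0,0,-3.5,0.2,0,0,-3,0.2,0,0,-1,0.2,0,0,0,0,0,0,0,0,0,0])

```text
time: 19.37
ee_pos: [0.4969, -0.3839, 0.216]
eef_rot: [0.707, 0.707, 0.001, -0.001]
ft_force: [1.0, 0.6, 0.6]
width: 0.0867
grip_force: 0.0
```

```bash
python3 top.py .4985 -.346 .078 .034 pics/w7.png
```

```text
19.3667 [ 0.49694104 -0.38386683  0.21600948] 0.08672925803512123
319.09151168448363 183.38232878003788 42.43770142629953
316.5 190.5 42.4 [ 0.49641168 -0.35170679  0.078     ] [ 3.12352079 -0.07829391 13.84390335]
318.5 198.5 47.4 [ 0.49801032 -0.35819887  0.078     ] [ 2.47417259  0.0809997  13.84304648]
316.5 184.5 38.0 [ 0.49642556 -0.34689026  0.078     ] [ 3.60517171 -0.07648389 13.84456115]
322.5 193.5 46.3 [ 0.50123835 -0.35413658  0.078     ] [ 2.88011771  0.40415905 13.84366048]
```

View pics/w7.png

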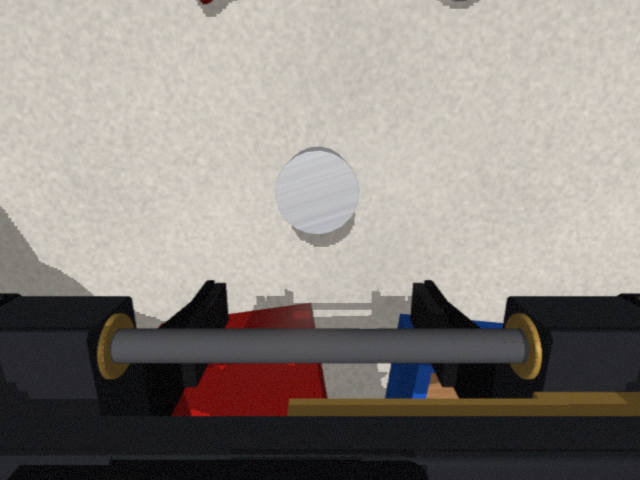

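The cover's top is centred at (317,192). The red and blue boxes lie about 5 cm behind the gripper's footprint.

Emit:
arm_command(moves=[1.8,-0.2,0,0,1.0,0,0,0,0,0,3,0,0,0,3,0,0,0,2.5,0,0,0,2,0,0,0,2,0,0,0,2,0,0,0,2,0,0,0,1.7,0,0,0,0,0,0,0,0,0])

```text
time: 20.42
ee_pos: [0.4946, -0.3557, 0.0347]
eef_rot: [0.707, 0.707, 0.0, -0.001]
ft_force: [-1.0, 0.1, 0.6]
width: 0.0871
grip_force: 0.0
```

Emit:
arm_command(moves=[0,0,0,0,0,0,0,0,0,0,0,0,0,0,0,0,0,0,0,0,0,0,0,0,0,0,0,0,0,0,0,0], fingers=0, squeeze=15)

```text
time: 21.08
ee_pos: [0.4949, -0.3576, 0.0356]
eef_rot: [0.708, 0.707, 0.0, 0.001]
ft_force: [-1.3, 2.5, 7.1]
width: 0.0688
grip_force: 15.0
```

Emit:
arm_command(moves=[0,0,-1,0,0,0,-2,0,0,0,-3,0,0,0,-3,0,0,0,-3,0,0,0,-1,0,0,0,0,0,0,0,0,0])

```text
time: 21.75
ee_pos: [0.4941, -0.3573, 0.1641]
eef_rot: [0.708, 0.707, -0.0, -0.0]
ft_force: [-0.1, 0.3, -2.7]
width: 0.0691
grip_force: 15.0
```

Emit:
arm_command(moves=[2,-0.2,0,0,3.2,-0.2,0,0,3.5,-0.2,0,0,3.5,-0.2,0,0,3.5,-0.2,0,0,3.5,-0.2,0,0,3.5,-0.2,0,0,3.5,-0.2,0,0,3.3,-0.2,0,0,2,0,0,0,1.4,0,0,0,0,0,0,0])

```text
time: 22.75
ee_pos: [0.4756, -0.0249, 0.1628]
eef_rot: [0.706, 0.708, -0.0, -0.001]
ft_force: [-0.9, 1.0, -1.7]
width: 0.0688
grip_force: 15.0
```

Emit:
arm_command(moves=[0,0,1.5,0,0,0,1.5,0,0,0,0.7,0,0,0,0,0,0,0,0,0,0,0,0,0])

```text
time: 23.25
ee_pos: [0.4771, -0.0286, 0.1278]
eef_rot: [0.708, 0.706, 0.0, 0.0]
ft_force: [-0.3, -0.2, -1.8]
width: 0.069
grip_force: 15.0
```

```bash
python3 chk.py pics/c3.png
```

```text
23.25 [ 0.47708337 -0.02860715  0.12784534] 0.06896331281013403 14.999507135798922 [ 0.  0. -1.]
0.78125
```

View pics/c3.png

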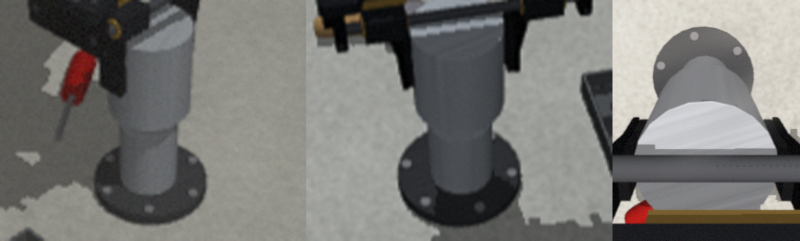

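Run:
```python
from h import *
for n,o in(("scene",331-70),("side",289-70)):
    ci=r.camera_info(n)
    for z in(.04,.06,.10,.13):
        f=lambda x,y:(project(ci,(x,y,z))[0]-o)*2.1875+(306 if n=="side" else 0)
        b=f(.4765,-.026);print(n,z,round(b,1),"px/mm x",round(f(.4775,-.026)-b,2),"y",round(f(.4765,-.025)-b,2))
```

```text
scene 0.04 147.5 px/mm x -0.79 y 0.85
scene 0.06 147.8 px/mm x -0.8 y 0.87
scene 0.1 148.2 px/mm x -0.83 y 0.9
scene 0.13 148.6 px/mm x -0.85 y 0.92
side 0.04 458.0 px/mm x 1.24 y -0.25
side 0.06 457.3 px/mm x 1.26 y -0.25
side 0.1 456.0 px/mm x 1.3 y -0.26
side 0.13 454.9 px/mm x 1.34 y -0.26
```

In the crops the cover is centred at 457.5 (side) and 149 (scene), and the can at 462 and 148. After perspective correction the cover needs about +1 mm in x and +2 mm in y. Lowering.

Emit:
arm_command(moves=[0.2,0.1,0,0,0,0,0,0,0,0,1,0,0,0,1,0,0,0,1,0,0,0,1,0,0,0,1,0,0,0,1,0,0,0,0.8,0,0,0,0.5,0,0,0,0,0,0,0,0,0])

```text
time: 24.4
ee_pos: [0.4779, -0.0262, 0.0544]
eef_rot: [0.708, 0.707, -0.0, -0.0]
ft_force: [-0.1, 0.2, -1.5]
width: 0.0692
grip_force: 15.0
```

Emit:
arm_command(moves=[0,0,0.3,0,0,0,0.2,0,0,0,0.1,0,0,0,0.1,0,0,0,0,0,0,0,0,0])

```text
time: 24.9
ee_pos: [0.478, -0.0264, 0.0477]
eef_rot: [0.708, 0.707, 0.0, 0.0]
ft_force: [0.5, 0.1, -0.3]
width: 0.0692
grip_force: 15.0
```

Emit:
arm_command(moves=[0,0,0.05,0,0,0,0.05,0,0,0,0,0,0,0,0,0])

```text
time: 25.23
ee_pos: [0.478, -0.0264, 0.0474]
eef_rot: [0.708, 0.707, -0.0, 0.0]
ft_force: [-5.0, -0.5, 11.6]
width: 0.0687
grip_force: 15.0
```

Emit:
arm_command(moves=[0,0,-0.05,0,0,0,0,0,0,0,0,0,0,0,0,0,0,0,0,0,0,0,0,0,0,0,0,0], fingers=100)

```text
time: 25.82
ee_pos: [0.4779, -0.0264, 0.047]
eef_rot: [0.708, 0.707, -0.0, 0.0]
ft_force: [0.3, -0.4, 0.7]
width: 0.0868
grip_force: 0.0
```

Emit:
arm_command(moves=[0,0,-0.5,0,0,0,-1,0,0,0,-2,0,0,0,-3,0,0,0,-3,0,0,0,-3,0,0,0,-3,0,-2,0,-1.5,0,-2,0,0,0,0,0,0,0,0,0,0,0,0,0,0,0])

```text
time: 26.82
ee_pos: [0.4777, -0.0656, 0.2173]
eef_rot: [0.707, 0.707, 0.0, -0.0]
ft_force: [0.2, 0.3, -0.2]
width: 0.0869
grip_force: 0.0
```

```bash
python3 top.py .478 -.025 .090 .034 pics/w8.png
```

```text
26.8167 [ 0.47771418 -0.0656161   0.21733776] 0.08691438334361198
317.38267226333653 181.47099306368386 44.01470226154109
319.5 175.5 42.7 [ 0.47963592 -0.02044174  0.09      ] [ 4.48619226  0.19208478 12.71775077]
317.5 166.5 49.4 [ 0.47812203 -0.01364101  0.09      ] [ 5.1662138   0.04046319 12.7179488 ]
323.5 180.5 49.4 [ 0.48270837 -0.02426367  0.09      ] [ 4.10410427  0.49946036 12.71762489]
313.5 173.5 49.4 [ 0.47504619 -0.01891521  0.09      ] [ 4.63868859 -0.26694068 12.71782312]
311.5 163.5 46.0 [ 0.47357083 -0.01138745  0.09      ] [ 5.39141376 -0.41473405 12.71804101]
320.5 160.5 43.8 [ 0.48040825 -0.00916327  0.09      ] [ 5.61406519  0.26893145 12.71805763]
306.5 172.5 41.6 [ 0.4696978 -0.0181484  0.09     ] [ 4.71518583 -0.80180581 12.71787945]
```

Emit:
arm_command(moves=[-2.5,2.6,0,0,-2.5,2.6,0,0,-2.5,2.6,0,0,-2.5,2.6,0,0,-2,2.2,0,0,-1.5,1.6,0,0,0,0,0,0,0,0,0,0,0,0,0,0])

```text
time: 27.62
ee_pos: [0.6196, -0.1999, 0.2168]
eef_rot: [0.707, 0.707, 0.0, -0.001]
ft_force: [1.1, 0.7, 0.3]
width: 0.087
grip_force: 0.0
```

```bash
python3 - <<'E'
from h import *
c=r.camera_info("side");print("bottles",plane(c,525,310,0),plane(c,545,365,0),plane(c,530,300,.1))
E
python3 top.py .6205 -.166 .042 .012 pics/w9.png
```

```text
bottles [ 0.84411835 -0.20799362  0.        ] [ 0.82445252 -0.30917165  0.        ] [ 0.79673349 -0.2503769   0.1       ]
27.6167 [ 0.61956517 -0.19985604  0.21683002] 0.08697990594983626
318.457756588724 182.12624455565611 13.34515512466845
318.5 186.5 11.8 [ 0.62053516 -0.16992246  0.042     ] [ 2.98620568  0.11086298 17.52198023]
```

View pics/w9.png

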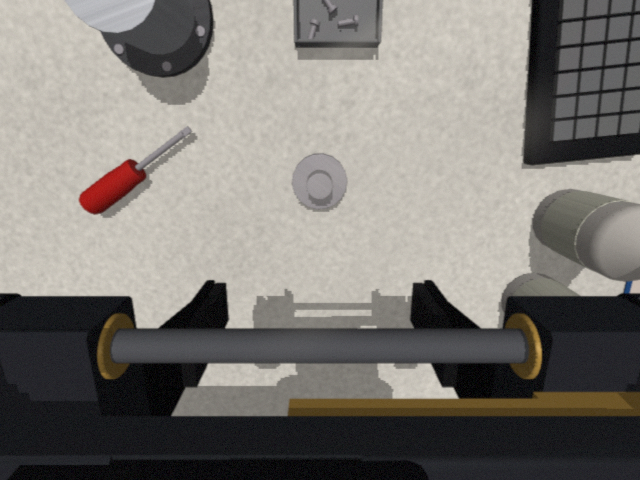

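The knob is at (319,186) and the bottles are beyond x = 0.79, well clear. I'll go down on the knob.

Emit:
arm_command(moves=[1.8,-0.05,0,0,1.0,0,0,0,0,0,3,0,0,0,3,0,0,0,3,0,0,0,3,0,0,0,2.5,0,0,0,2.3,0,0,0,1.8,0,0,0,1.1,0,0,0,0,0,0,0,0,0])

```text
time: 28.67
ee_pos: [0.6193, -0.173, 0.0207]
eef_rot: [0.707, 0.707, 0.0, 0.0]
ft_force: [-0.1, -0.6, -0.1]
width: 0.0868
grip_force: 0.0
```

Emit:
arm_command(moves=[0,0,0,0,0,0,0,0,0,0,0,0,0,0,0,0,0,0,0,0,0,0,0,0,0,0,0,0,0,0,0,0,0,0,0,0,0,0,0,0,0,0,0,0,0,0,0,0], fingers=0, squeeze=25)

```text
time: 29.67
ee_pos: [0.6193, -0.1736, 0.0201]
eef_rot: [0.708, 0.707, 0.0, 0.0]
ft_force: [-0.4, 0.6, 0.3]
width: 0.0234
grip_force: 25.0
```

Emit:
arm_command(moves=[0,0,0,0,0,0,0,0,0,0,0,0,0,0,0,0,0,0,0,0,0,0,0,0])

```text
time: 30.17
ee_pos: [0.6192, -0.1736, 0.02]
eef_rot: [0.708, 0.707, 0.0, 0.0]
ft_force: [0.9, 0.0, -1.3]
width: 0.0233
grip_force: 25.0
```

Emit:
arm_command(moves=[0,0,-1,0,0,0,-2,0,0,0,-3,0,0,0,-3,0,0,0,-3,0,0,0,-2,0,0,0,0,0,0,0,0,0])

```text
time: 30.83
ee_pos: [0.6194, -0.1736, 0.1612]
eef_rot: [0.708, 0.707, 0.0, 0.001]
ft_force: [0.5, 0.2, -3.3]
width: 0.0235
grip_force: 25.0
```

Emit:
arm_command(moves=[1.4,-1.35,0,0,2.2,-2.1,0,0,2.5,-2.3,0,0,2.5,-2.3,0,0,2.5,-2.3,0,0,2,-2,0,0,1.2,-1.2,0,0,0.6,-0.6,0,0,0,0,0,0,0,0,0,0,0,0,0,0])

```text
time: 31.75
ee_pos: [0.4784, -0.0256, 0.1597]
eef_rot: [0.708, 0.706, -0.0, -0.0]
ft_force: [-0.3, -0.7, -3.1]
width: 0.0232
grip_force: 25.0
```

Run:
```python
from h import *
print(to_tool((.4776,-.0245,.110)),r.read_state()["ee_pos"])
# held weight: front edge of disc, brightness profile down the middle of wrist view
ci=r.camera_info("wrist");im=r.camera("wrist");cv2.imwrite("pics/w10.png",im[:,:,::-1])
print(project(ci,(.4776,.0045,.14)),cv2.cvtColor(im,cv2.COLOR_RGB2GRAY)[180:330:3,317:322].mean(1).round().astype(int))
```

```text
[ 0.10390286 -0.08019191  4.96856752] [ 0.47841184 -0.02555155  0.15968525]
(np.float64(314.3764983981878), np.float64(231.2426354079692)) [122 128 154 153 151 151 149 207 221 223 218 221 221 217 218 219 223 158
 113 102 188 175 173 174 176 175 172 173 174 174 115 116 118 117 118 114
 115 107 177 166 167 165 165 165 169 122 115 114 113 108]
```

Emit:
arm_command(moves=[0.1,-0.1,0,0,0,0,1,0,0,0,1,0,0,0,0.9,0,0,0,0.8,0,0,0,0.5,0,0,0,0.3,0,0,0,0.2,0,0,0,0,0,0,0,0,0])

```text
time: 32.63
ee_pos: [0.4771, -0.0233, 0.1133]
eef_rot: [0.708, 0.707, 0.0, 0.0]
ft_force: [-0.6, -0.0, -2.3]
width: 0.0234
grip_force: 25.0
```

Emit:
arm_command(moves=[0,0,0.1,0,0,0,0.1,0,0,0,0,0,0,0,0,0])

```text
time: 32.97
ee_pos: [0.4769, -0.0234, 0.1111]
eef_rot: [0.708, 0.707, 0.0, 0.0]
ft_force: [0.3, -0.2, -2.8]
width: 0.023
grip_force: 25.0
```

Emit:
arm_command(moves=[0,0,0.05,0,0,0,0.05,0,0,0,0,0,0,0,0,0])

```text
time: 33.3
ee_pos: [0.4769, -0.0233, 0.11]
eef_rot: [0.708, 0.707, -0.0, 0.0]
ft_force: [-0.5, -0.0, -3.5]
width: 0.0232
grip_force: 25.0
```

Emit:
arm_command(moves=[0,0,0.05,0,0,0,0,0,0,0,0,0])

```text
time: 33.55
ee_pos: [0.477, -0.0233, 0.1099]
eef_rot: [0.708, 0.707, -0.0, 0.0]
ft_force: [-2.8, 0.0, 4.5]
width: 0.0234
grip_force: 25.0
```

Contact. Now I release it and retreat upwards.

Emit:
arm_command(moves=[0,0,0,0,0,0,0,0,0,0,0,0,0,0,0,0,0,0,0,0,0,0,0,0,0,0,0,0,0,0,0,0,0,0,0,0], fingers=100)

```text
time: 34.3
ee_pos: [0.4769, -0.0233, 0.1095]
eef_rot: [0.708, 0.707, 0.0, 0.0]
ft_force: [-0.1, -1.0, 1.4]
width: 0.0756
grip_force: 0.0
```

Emit:
arm_command(moves=[0,0,-0.5,0,0,0,-1,0,0,0,-2,0,0,0,-3,0,0,0,-3,0,0,0,-3,0,-2,0,-1,0,-3,0,0,0,-2,0,0,0,0,0,0,0,0,0,0,0])

```text
time: 35.22
ee_pos: [0.4768, -0.0941, 0.2453]
eef_rot: [0.708, 0.706, 0.0, 0.0]
ft_force: [-0.1, 1.3, -0.4]
width: 0.087
grip_force: 0.0
```

```bash
python3 top.py .479 -.022 .132 .012 pics/w11.png
python3 - <<'E'
from h import *
ci=r.camera_info("wrist");im=cv2.imread("pics/w11.png");print("expect cover",project(ci,(.4796,-.0204,.09)))
for z,rad in((.09,.034),(.104,.027)):
    R0=rad*ci["fx"]/(ci["origin"][2]-z);u0,v0=project(ci,(.4796,-.0204,z))
    h=cv2.HoughCircles(cv2.GaussianBlur(cv2.cvtColor(im,cv2.COLOR_BGR2GRAY),(3,3),1),cv2.HOUGH_GRADIENT,1,6,param1=60,param2=10,minRadius=int(R0*.95),maxRadius=int(R0*1.06)+1)
    print(z,[plane(ci,u,v,z).round(4) for u,v,_ in h[0] if np.hypot(u-u0,v-v0)<20][:3])
E
```

```text
35.2167 [ 0.47675726 -0.09409464  0.24529705] 0.08700652049765628
319.6036664416061 139.63281670193345 16.325779809863917
317.5 135.5 16.1 [ 0.47752107 -0.01916659  0.132     ] [ 7.36687589  0.04643158 11.32184517]
expect cover (np.float64(320.222678868347), np.float64(137.80075574039319))
0.09 [array([ 0.4782, -0.0202,  0.09  ]), array([ 0.4717, -0.0154,  0.09  ]), array([ 0.4806, -0.0131,  0.09  ])]
0.104 [array([ 0.4782, -0.0176,  0.104 ]), array([ 0.4829, -0.0154,  0.104 ]), array([ 0.4664, -0.0251,  0.104 ])]
```

The weight is within about 3 mm of the cover's axis, and the cover is about 3 mm from the mount's axis. Handing in.

```bash
python3 -c "
from bench import r
print(r.close_job())"
```

```text
the job is handed in; nothing more can be done
None
```

I placed the sleeve, can, cover and weight in order on the mount and handed the job in at about 35 s. My last wrist-camera check put the weight and the cover each about 3 mm off centre, and I never touched the screwdriver or the brush, but no verdict came back.

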